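# Dock the multimeter on the sloped instrument rest

## Task

Put the blue multimeter on the sloped instrument rest, face up with its display end uphill, set down gently in the free space between the two instruments. Leave it lying flat with its lower end up against the steel ledge all along, and its side closed up flush against the black-and-red interface module with no gap. The module and the orange tester must stay where they are, and nothing else on the bench may be knocked about.

Things in the scene. Friction and masses are not known exactly. Their poses are not given: they have to be found in the camera images.
- meter: multimeter, blue with a grey face: 140 (x) x 66 (y) x 32 mm (z); loose, about 0.35 kg (varies); grip it across its 66 mm width. Starts flat on the bench, face up. Origin: centre of its underside; x points to the end with the green display, z out of the face. A black dial (radius 17 mm, centre at x = -12 mm) stands 5 mm proud of the face
- meter_display (a point): centre of the green display (36 x 44 mm) on the face of the meter: meter x = +38, z = +34 mm
- deck: deck of the instrument rest: fixed plywood shelf, 100 (x) x 364 mm (y), tilted 22 degrees towards the robot. Origin: centre of its upper surface, 85 mm above the bench; x points uphill, y along the shelf, z out of it. Steel ledge along the low edge: inner face at x = -50 mm, 6 mm thick, 10 mm high. A meter against the ledge overhangs the high edge; its origin is at x = +20 mm
- module: interface module, black box with red end bands, at one end of the deck (left or right varies), against the ledge: 130 (x) x 88 (y) x 42 mm (z), loose, about 1.3 kg, shifts when pushed hard. Origin: centre of its underside; x uphill, y along the shelf, z out of the deck. The meter is flush with it when their origins are 77 mm apart along y
- tester: bystander: battery tester, orange box with a green screen, on the deck at the other end: 130 (x) x 88 (y) x 46 mm (z), loose, about 1.3 kg; origin and axes as for the module. 164 to 188 mm are free between it and the module
- injector_a: bystander: diesel injector lying on the bench, steel and black, 145 x 26 x 26 mm, heavy; origin under its middle, x along it
- injector_b: bystander: diesel injector lying on the bench, steel and black, 145 x 26 x 26 mm, heavy; origin under its middle, x along it
- injector_c: bystander: diesel injector lying on the bench, steel and black, 145 x 26 x 26 mm, heavy; origin under its middle, x along it
- jar: bystander: closed jar with a red cap, radius 32 mm, 80 mm tall; origin under its centre
- driver: bystander: yellow screwdriver, 180 mm, lying along its x on the bench
- woodblock: bystander: wooden block 50 x 140 x 45 mm on the bench; origin centre of its underside
Mind the look-alikes: they are no part of the job. Leave any yellow look-alike of the meter alone.

How it is judged:
By the outcome, as a careful person would: the job done as asked, in the order asked, and still so for the second after the job is handed in, with the robot touching nothing.
It also fails if it takes over 51 s, if anything falls off the work surface, if the arm or the gripper's body presses on something with over 40 N, if the wrist force passes 120 N, or if a joint passes its speed limit or range.

## Robot

A 6-joint arm with a two-finger parallel gripper is mounted at the origin on the work surface. World frame = base frame: x ahead of the robot, y to its left, z up, the work surface at z = 0. Lengths are in mm, angles in rad, forces in N, time in s.
With the tool pointing down it reaches from about 150 to 775 mm from the base axis. Payload 6.1 kg.
Tool frame: the origin (TCP) lies at the very end of the fingers, on their centre line; the grasp point (between the pads) lies 19 mm behind it; z points along the fingers, x is the direction in which the jaws open and shut, and the axes are right-handed (so a half turn about z gives the same grasp; the last joint's range is limited). The gripper opens to 85 mm and grips with 20 to 120 N. Pads are 22 mm wide; open, the fingers measure 114 mm over their backs; the gripper's body (76 mm by 85 mm) begins 54 mm behind the grasp point. The pads swing forward as they close: fully open they stand 13 mm farther back than shut.
Start: joints at [-1.192, 0.126, -0.04, 1.405, 0, 1.571], TCP at [194.14, -487.768, 231.295] pointing down, gripper open.
Joint ranges: [-2.72, 2.72], [-0.95, 1.95], [-1.27, 1.35], [-1.78, 2.02], [-1.46, 1.47], [-3.14, 3.14]. Speed limits (rad/s): [2.39, 2.39, 3.01, 3.14, 3.14, 3.14].

## Interface

Orientations are given as a rotation vector (axis times angle).
In Python, from cell import ctrl, capture, nets gives the robot as it stands.
- The arm moves only by the tool carry_out, never from a script. Its argument "commands" is a list of rows, each a list of 5 numbers: the opening, from 0 (shut) to 1 (fully open), then the shift along the tool's x, y, z in cm, then the turn about the tool's z in rad. In form: [[gripper, tx, ty, tz, turn], ...]. A call has 1 to 8 rows; each row shifts and turns the commanded pose from where the row before left it, along the tool's axes as they then stand; what a row does not reach is not made up. A row lasts 1/10 s, in which the tool goes at most 50 mm and 8.59 degrees, less where a joint would pass 70% of its speed; a pose out of reach is approached as far as the arm can. A call is refused whole if a number of a shift passes 5 or a number of a turn 0.15, either way. A call with a gripper value outside its range is refused whole. The fingers move at their own pace and stop on an object; "force" is the grip in N (left out, the last holds). Time passes only in rows, so rows that do not move let the fingers close. It gives the time, the measured TCP pose, the force and the opening at its end, in the units of the state.
- ctrl.state(): the state, without advancing time (a new reading comes with each control period).
- capture(name): name is "scene" or "top" or "wrist"; returns a dict with "frame" (384x512x3 uint8, red, green, blue), "mtx" (3x3 intrinsics, pixels), "cam_to_world" (4x4, takes a point from camera to world coordinates). Camera axes: x right, y up, looking along -z (the intrinsics and any distortion apply to the point x, -y, -z); pixel columns grow to the right and rows downward; lengths in mm; the calibration is good to about 2 mm. A picture is of the moment at which its call begins. There is no depth.
- ctrl.sign_off(): hands the job in, once; it reports no verdict.
Trained networks look in a picture, given as the dict that the camera call returned (one of the last four; its "shot" number tells which), for a name from the list of things; names that differ only in an ending like _2 or _b are one class to them, and where a whole thing is asked for, a point or a joint stands for the part that bears it (a point fixed in the world has none). Each returns a list of dicts, best first, with "p" (0 to 1); they miss things now and then, are a little off and sometimes report something else, mostly with a low value. They report only what shows in the picture. A call takes as long as a camera call. They do not tell look-alikes from the thing itself.
- nets.recognise(label, picture): "centre" ([x, y, z] in mm, in world coordinates, good to about 4 mm: the middle of the surface that is visible of it).
The state is a dict: "time_s": time; "joints": joint angles; "qvel": joint speeds; "effort": joint torques, N m; "tcp_pos": TCP position; "tool_rot": TCP orientation; "wrist_force": force on the tool from outside, world axes, zero at the start; "torque": the same for the moment, N m; "width": opening from 0.0 (shut) to 1.0 (fully open).
Only numpy, scipy, OpenCV 4.12 (cv2) and the standard library are available. Lean on these libraries where they do the work, as an engineer would, in place of code of your own. Each camera call takes 0.05 s, during which the arm holds its last target. There are 200 camera calls.

## Working session

There is one attempt and no reset: what is moved stays moved. The work goes in short steps, Python scripts to look and compute and a tool call to move; the robot and the scene stay as the last step left them, time stands still between calls to the robot, and variables do not carry over. Pictures are saved under pics/ and viewed, about 8 in all and at most 12, crops included, and the job is handed in when it is done.

Besides the shell and the picture viewer there is one more tool, called after "Request:" as name(argument=value, ...) on one line, values as JSON. carry_out: Moves the arm, as the interface text tells. Its arguments: {"type":"object","properties":{"commands":{"type":"array"},"force":{"type":"number"}},"required":["commands"]}

```bash
ls; mkdir -p pics; cat > h.py <<'E'
import numpy as np, cv2
from cell import ctrl, capture, nets
from scipy.spatial.transform import Rotation as R
def save(c,n): cv2.imwrite(f'pics/{n}.png',c['frame'][:,:,::-1])
def ray(c,u,v):
    d=np.linalg.inv(c['mtx'])@[u,v,1.]; d=np.array([d[0],-d[1],-d[2]])
    T=np.array(c['cam_to_world']); return T[:3,3],T[:3,:3]@d
def onplane(c,u,v,p0,n=(0,0,1)):
    o,d=ray(c,u,v); n=np.array(n,float); return o+d*(n@(np.array(p0)-o))/(n@d)
def proj(c,p):
    T=np.array(c['cam_to_world']); q=T[:3,:3].T@(np.array(p)-T[:3,3]); m=c['mtx']@np.array([q[0],-q[1],-q[2]]); return m[:2]/m[2]
E
python3 - <<'E'
from h import *
s=ctrl.state(); print(s)
a=capture('scene');b=capture('top');save(a,'scene0');save(b,'top0')
print({k:np.shape(v) for k,v in b.items()}); print(b['cam_to_world'])
for n in ['meter','meter_display','deck','module','tester','jar','woodblock','injector_a','driver']:
  for c,l in((a,'s'),(b,'t')):
    print(n,l,[(np.round(d['centre']).tolist(),round(d['p'],2)) for d in nets.recognise(n,c)[:4]])
E
```

```text
pics
{'time_s': 0.0, 'joints': array([-1.19199293e+00,  1.26407765e-01, -4.06178804e-02,  1.40534942e+00,
       -1.26260840e-05,  1.57081706e+00]), 'qvel': array([ 1.30777202e-03, -1.60689045e-03, -1.24350091e-03, -1.24698917e-03,
        1.09777784e-04, -8.41212969e-05]), 'effort': array([ 2.54050487e-03, -4.35913861e+01,  3.52924490e+01,  1.71142782e-02,
        1.98444474e-05, -6.00520380e-06]), 'tcp_pos': array([ 194.00287608, -487.4227973 ,  230.50935176]), 'tool_rot': array([-2.59920571e+00,  1.76301678e+00,  2.06289236e-03]), 'wrist_force': array([ 0.31463128, -0.09940652,  0.28887581]), 'torque': array([-0.03153712, -0.08250774, -0.01149643]), 'width': 1.0035558874406276}
{'frame': (384, 512, 3), 'mtx': (3, 3), 'cam_to_world': (4, 4), 'shot': ()}
[[ 3.85437585e-02  9.73862926e-01 -2.23842310e-01  2.82218561e+02]
 [-9.99255005e-01  3.71263922e-02 -1.05387879e-02  1.00707003e+01]
 [-1.95287747e-03  2.24081753e-01  9.74568394e-01  1.15236838e+03]
 [ 0.00000000e+00  0.00000000e+00  0.00000000e+00  1.00000000e+00]]
meter s [([443.0, 26.0, 34.0], 0.9), ([345.0, 184.0, 30.0], 0.85)
[... 304 characters left out ...]
0, -20.0, 86.0], 0.7), ([294.0, 327.0, 19.0], 0.29)]
module s [([629.0, -129.0, 127.0], 0.67)]
module t [([614.0, -144.0, 129.0], 0.88)]
tester s [([644.0, 132.0, 134.0], 0.57)]
tester t [([623.0, 112.0, 133.0], 0.56)]
jar s [([640.0, -349.0, 59.0], 0.85), ([299.0, 338.0, 23.0], 0.29), ([560.0, 419.0, 24.0], 0.28)]
jar t [([624.0, -360.0, 82.0], 0.94)]
woodblock s [([688.0, 354.0, 47.0], 0.79)]
woodblock t [([674.0, 346.0, 42.0], 0.88)]
injector_a s [([533.0, -326.0, 18.0], 0.63), ([562.0, 419.0, 25.0], 0.62), ([534.0, 346.0, 25.0], 0.61)]
injector_a t [([526.0, -328.0, 24.0], 0.78), ([523.0, 341.0, 23.0], 0.58)]
driver s [([298.0, 337.0, 23.0], 0.67)]
driver t [([292.0, 324.0, 20.0], 0.65)]
```

```bash
python3 -c "
import cv2
cv2.imwrite('pics/top0x.png',cv2.resize(cv2.imread('pics/top0.png'),(800,600),interpolation=cv2.INTER_CUBIC))"
```

```text
(no output)
```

View pics/top0x.png

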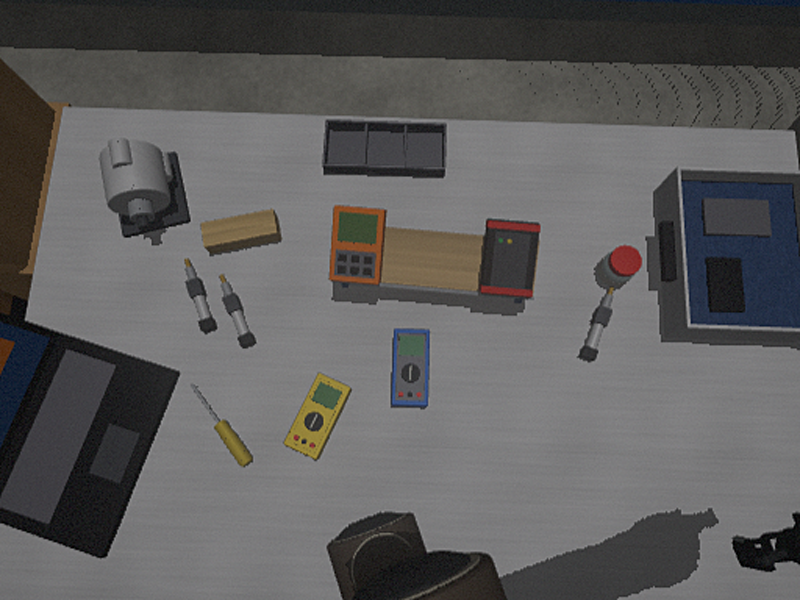

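View pics/scene0.png

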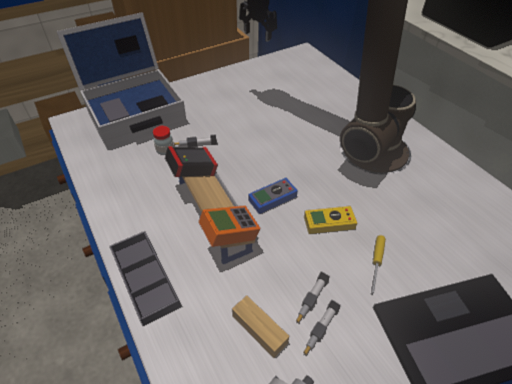

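```bash
python3 - <<'E'
from h import *
c=capture('top'); k=512/800
print(c['mtx'].round(1).tolist())
M=[(394,329),(429,330),(428,406),(391,406)]
P=[onplane(c,u*k,v*k,(0,0,32)) for u,v in M]; print('meter',np.round(P).tolist(),np.mean(P,0).round())
# deck plane guess: centre, yaw 
for nm,h,Q in(('module',42,[(487,221),(540,223),(531,297),(480,294)]),('tester',46,[(334,206),(386,209),(381,283),(329,280)]),('deckedge(ledge pts)',0,[(381,289),(480,297),(386,227),(482,236)])):
    n=np.array([-np.sin(np.radians(22)),0,np.cos(np.radians(22))]); p0=np.array([620,-20,85.])+n*h
    P=[onplane(c,u*k,v*k,p0,n) for u,v in Q]; print(nm,np.round(P).tolist(),np.mean(P,0).round(1))
a=capture('scene')
for n in ['meter','module','tester']:
    print(n,[(np.round(d['centre']).tolist(),round(d['p'],2)) for c2 in(a,c) for d in nets.recognise(n,c2)[:2]])
E
```

```text
[[398.2, 0.0, 260.4], [0.0, 398.2, 197.8], [0.0, 0.0, 1.0]]
meter [[501.0, 44.0, 32.0], [502.0, -20.0, 32.0], [364.0, -22.0, 32.0], [361.0, 44.0, 32.0]] [432.  12.  32.]
module [[671.0, -110.0, 151.0], [671.0, -200.0, 151.0], [553.0, -193.0, 103.0], [555.0, -104.0, 104.0]] [ 612.5 -151.8  127.3]
tester [[685.0, 152.0, 161.0], [683.0, 63.0, 160.0], [565.0, 68.0, 113.0], [567.0, 158.0, 113.0]] [625.1 110.2 136.7]
deckedge(ledge pts) [[568.0, 70.0, 64.0], [560.0, -109.0, 61.0], [671.0, 64.0, 106.0], [662.0, -107.0, 102.0]] [615.1 -20.4  83. ]
meter [([348.0, 184.0, 33.0], 0.82), ([440.0, 22.0, 35.0], 0.68), ([434.0, 15.0, 36.0], 0.66), ([339.0, 173.0, 30.0], 0.65)]
module [([631.0, -126.0, 126.0], 0.8), ([443.0, 24.0, 31.0], 0.26), ([612.0, -147.0, 126.0], 0.91)]
tester [([644.0, 132.0, 134.0], 0.95), ([620.0, -19.0, 86.0], 0.73), ([628.0, 110.0, 136.0], 0.66)]
```

Request:
carry_out(commands=[[1,0,0,0,-0.15],[1,0,0,0,-0.15],[1,0,0,0,-0.15],[1,0,0,0,-0.15]])

```text
time_s: 1.8
tcp_pos: [194.2, -487.8, 231.3]
tool_rot: [3.008, -0.907, 0.0]
wrist_force: [-0.4, 0.7, -0.3]
width: 0.998
```

```bash
python3 - <<'E'
from h import *
s=ctrl.state();print(s['time_s'],s['joints'].round(3),R.from_rotvec(s['tool_rot']).as_matrix().round(3).tolist())
E
```

```text
1.8 [-1.192  0.126 -0.04   1.405 -0.     0.965] [[0.833, -0.553, 0.0], [-0.553, -0.833, -0.0], [0.0, 0.0, -1.0]]
```

```bash
cat > plan.py <<'E'
import sys; from h import *
# plan.py x y z jawdeg n grip : print rows from the current pose
x,y,z,jd=map(float,sys.argv[1:5]); n=int(sys.argv[5]); g=float(sys.argv[6])
s=ctrl.state(); m=R.from_rotvec(s['tool_rot']).as_matrix(); a0=np.arctan2(m[1,0],m[0,0]); p=s['tcp_pos']
d=(np.array([x,y,z])-p)/n/10; da=((np.radians(jd)-a0+np.pi)%(2*np.pi)-np.pi)/n
rows=[]
for i in range(n):
    a=a0+i*da; t=np.array([np.cos(a),np.sin(a)]); u=np.array([np.sin(a),-np.cos(a)])
    rows.append([g,round(float(t@d[:2]),2),round(float(u@d[:2]),2),round(float(-d[2]),2),round(float(-da),3)])
print(p.round(1),round(np.degrees(a0),2),'F',s['wrist_force'].round(1),'w',round(s['width'],3),'t',s['time_s']); print(rows)
E
python3 plan.py 425 12 200 90.4 16 1
```

```text
[ 194.2 -487.8  231.3] -33.56 F [-0.4  0.7 -0.3] w 0.998 t 1.8
[[1.0, -0.52, -3.4, 0.2, -0.135], [1.0, -0.06, -3.44, 0.2, -0.135], [1.0, 0.4, -3.42, 0.2, -0.135], [1.0, 0.86, -3.33, 0.2, -0.135], [1.0, 1.3, -3.19, 0.2, -0.135], [1.0, 1.72, -2.98, 0.2, -0.135], [1.0, 2.1, -2.72, 0.2, -0.135], [1.0, 2.45, -2.41, 0.2, -0.135], [1.0, 2.76, -2.06, 0.2, -0.135], [1.0, 3.01, -1.67, 0.2, -0.135], [1.0, 3.21, -1.25, 0.2, -0.135], [1.0, 3.34, -0.81, 0.2, -0.135], [1.0, 3.42, -0.35, 0.2, -0.135], [1.0, 3.44, 0.12, 0.2, -0.135], [1.0, 3.39, 0.58, 0.2, -0.135], [1.0, 3.28, 1.03, 0.2, -0.135]]
```

Request:
carry_out(commands=[[1,-0.5,-3.4,0.2,-0.135],[1,-0.1,-3.4,0.2,-0.135],[1,0.4,-3.4,0.2,-0.135],[1,0.9,-3.3,0.2,-0.135],[1,1.3,-3.2,0.2,-0.135],[1,1.7,-3.0,0.2,-0.135],[1,2.1,-2.7,0.2,-0.135],[1,2.4,-2.4,0.2,-0.135]])

```text
time_s: 2.6
tcp_pos: [310.9, -238.5, 215.4]
tool_rot: [3.046, 0.767, 0.001]
wrist_force: [0.4, -0.1, 0.8]
width: 1.001
```

Request:
carry_out(commands=[[1,2.8,-2.1,0.2,-0.135],[1,3.0,-1.7,0.2,-0.135],[1,3.2,-1.2,0.2,-0.135],[1,3.3,-0.8,0.2,-0.135],[1,3.4,-0.3,0.2,-0.135],[1,3.4,0.1,0.2,-0.135],[1,3.4,0.6,0.2,-0.135],[1,3.3,1.0,0.2,-0.135]])

```text
time_s: 3.4
tcp_pos: [428.6, 10.0, 199.4]
tool_rot: [2.218, 2.224, 0.001]
wrist_force: [0.0, -1.0, -0.0]
width: 1.002
```

```bash
python3 - <<'E'
from h import *
c=capture('wrist');save(c,'w1')
print(np.round(c['cam_to_world'],3).tolist())
print([(np.round(d['centre']).tolist(),round(d['p'],2)) for d in nets.recognise('meter',c)[:2]])
E
python3 plan.py 425 12 200 90.4 4 1
```

```text
[[-0.003, -0.95, -0.311, 348.448], [1.0, -0.003, 0.0, 9.506], [-0.001, -0.311, 0.95, 342.988], [0.0, 0.0, 0.0, 1.0]]
[([420.0, 15.0, 33.0], 0.75), ([335.0, 174.0, 35.0], 0.64)]
[429.3  11.4 198.9] 90.25 F [-0.8 -1.5  0.3] w 0.999 t 3.5
[[1.0, 0.02, -0.11, -0.03, -0.001], [1.0, 0.02, -0.11, -0.03, -0.001], [1.0, 0.02, -0.11, -0.03, -0.001], [1.0, 0.02, -0.11, -0.03, -0.001]]
```

View pics/w1.png

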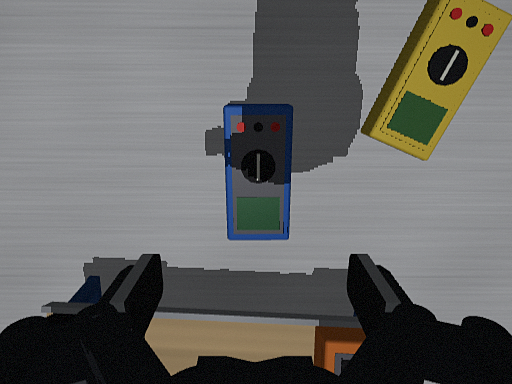

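```bash
python3 - <<'E'
from h import *
c=capture('wrist')
f=cv2.cvtColor(c['frame'],cv2.COLOR_RGB2HSV)
m=((f[...,0]>100)&(f[...,0]<130)&(f[...,1]>120)).astype(np.uint8); m[255:]=0; m[:95]=0; m[:,:215]=0; m[:,300:]=0
for v in (110,130,150,170,190,210,225,235):
    x=np.where(m[v])[0]; print(v,x.min(),x.max(),[onplane(c,u,v,(0,0,32))[:2].round(1).tolist() for u in (x.min(),x.max()+1)])
y=np.where(m[:,250:275].any(1))[0]; print(y.min(),y.max())
for u,v in [(224,104),(293,104),(228,240),(290,240)]: print(onplane(c,u,v,(0,0,32)).round(1))
E
```

```text
110 222 291 [[369.0, -19.8], [368.7, 45.7]]
130 222 290 [[387.5, -20.3], [387.2, 45.5]]
150 223 289 [[406.7, -19.9], [406.4, 45.3]]
170 224 289 [[426.7, -19.4], [426.4, 46.1]]
190 224 288 [[447.5, -19.9], [447.2, 45.9]]
210 225 287 [[469.2, -19.4], [468.9, 45.6]]
225 226 287 [[486.0, -18.8], [485.7, 46.3]]
235 226 286 [[497.5, -19.1], [497.3, 45.6]]
103 239
[363.5 -17.8  32. ]
[363.3  46.4  32. ]
[503.4 -17.1  32. ]
[503.1  49.   32. ]
```

Request:
carry_out(commands=[[1,0.2,-0.4,3.5,0],[1,0,0,4,0],[1,0,0,4,0],[1,0,0,4,0],[1,0,0,2.6,0],[1,0,0,1,0],[1,0,0,0.7,0]], force=30)

```text
time_s: 4.25
tcp_pos: [423.9, 10.0, 1.0]
tool_rot: [-2.226, -2.216, 0.001]
wrist_force: [-0.1, -0.0, -0.1]
width: 0.999
```

Request:
carry_out(commands=[[0.5,0,0,0,0],[0.5,0,0,0,0],[0.5,0,0,0,0],[0.5,0,0,0,0],[0.5,0,0,0,0],[0.5,0,0,0,0]])

```text
time_s: 4.85
tcp_pos: [425.2, 10.6, 2.6]
tool_rot: [2.224, 2.217, 0.003]
wrist_force: [-1.8, 0.5, 6.9]
width: 0.765
```

Request:
carry_out(commands=[[1,0,0,0,0],[1,0,0,0,0],[1,0,0,-0.4,0],[1,0,0.7,-0.4,0],[1,0.2,0.6,0,0],[0.5,0,0,0,0],[0.5,0,0,0,0],[0.5,0,0,0,0]])

```text
time_s: 5.65
tcp_pos: [437.9, 12.3, 9.6]
tool_rot: [2.223, 2.217, 0.001]
wrist_force: [3.0, -2.0, 2.1]
width: 0.764
```

Request:
carry_out(commands=[[0.5,0,0,0,0],[0.5,0,0,0,0]])

```text
time_s: 5.85
tcp_pos: [437.9, 12.3, 9.6]
tool_rot: [2.224, 2.217, 0.001]
wrist_force: [3.0, -3.0, 1.9]
width: 0.763
```

Request:
carry_out(commands=[[0.5,0,0,-1,0],[0.5,0,0,-3,0],[0.5,0,0,-4,0],[0.5,0,0,-5,0],[0.5,0,0,-4,0],[0.5,0,0,-2,0],[0.5,0,0,0,0]])

```text
time_s: 6.55
tcp_pos: [437.7, 12.9, 201.9]
tool_rot: [2.223, 2.217, 0.005]
wrist_force: [1.2, 0.2, -4.4]
width: 0.767
```

```bash
python3 - <<'E'
from h import *
from scipy.optimize import least_squares
c=capture('top'); save(c,'top1'); w=capture('wrist'); save(w,'w2')
k=512/800
cm=[(1,1),(1,-1),(-1,-1),(-1,1)]
O={'m':(42,[(487,221),(540,223),(531,297),(480,294)]),'t':(46,[(334,206),(386,209),(381,283),(329,280)])}
th=np.radians(22)
def frame(x,y,psi):
    Rm=R.from_euler('z',psi)*R.from_euler('y',-th); return Rm.as_matrix(),np.array([x,y,85.])
def res(q):
    Rm,o=frame(*q[:3]); r=[]
    for kk,yy in(('m',q[3]),('t',q[4])):
        h,pts=O[kk]
        for (sx,sy),uv in zip(cm,pts): r+=list(proj(c,o+Rm@[15+65*sx,yy+44*sy,h])-np.array(uv)*k)
    return r+[(q[3]+q[4])/50.]
s=least_squares(res,[615,-20,-.05,-130,130]); q=s.x; print(q.round(3),np.round(s.fun,1))
Rm,o=frame(*q[:3]); 
for y in (-182,182):
  for x in(-50,50): print((proj(c,o+Rm@[x,y,0])/k).round())
E
python3 -c "
import cv2,numpy as np
a=cv2.imread('pics/w2.png');b=cv2.resize(cv2.imread('pics/top1.png')[120:270,170:370],(512,384));cv2.imwrite('pics/v3.png',cv2.resize(np.vstack([a,b]),(448,600*448//448)))"
```

```text
[ 6.21555e+02 -2.05700e+01 -5.60000e-02 -1.31218e+02  1.31218e+02] [ 0.6 -1.7 -0.2 -0.1 -0.2  0.9 -0.  -0.2  0.4 -0.7 -0.1  0.3 -0.7  1.2
  0.3  0.2 -0. ]
[531. 295.]
[537. 240.]
[330. 277.]
[334. 222.]
```

View pics/v3.png

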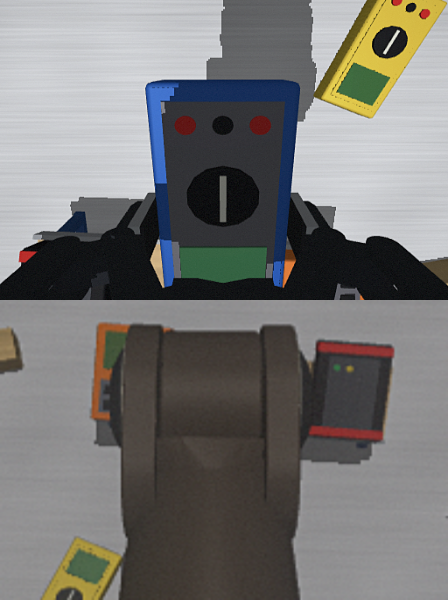

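```bash
python3 plan.py 643 -37 165 86.8 8 0.5
```

```text
[436.2  12.7 198.2] 89.84 F [ 0.2  1.  -4.7] w 0.763 t 6.65
[[0.5, -0.61, 2.59, 0.41, 0.007], [0.5, -0.6, 2.59, 0.41, 0.007], [0.5, -0.58, 2.59, 0.41, 0.007], [0.5, -0.56, 2.6, 0.41, 0.007], [0.5, -0.55, 2.6, 0.41, 0.007], [0.5, -0.53, 2.61, 0.41, 0.007], [0.5, -0.51, 2.61, 0.41, 0.007], [0.5, -0.49, 2.61, 0.41, 0.007]]
```

Request:
carry_out(commands=[[0.5,-0.6,2.6,0.2,0.007],[0.5,-0.6,2.6,0.2,0.007],[0.5,-0.6,2.6,0.3,0.007],[0.5,-0.6,2.6,0.4,0.007],[0.5,-0.5,2.6,0.5,0.007],[0.5,-0.5,2.6,0.6,0.007],[0.5,-0.5,2.6,0.6,0.007],[0.5,-0.5,2.6,0.5,0.007]])

```text
time_s: 7.45
tcp_pos: [643.1, -37.1, 162.3]
tool_rot: [-2.283, -2.152, 0.006]
wrist_force: [0.5, 0.1, -4.0]
width: 0.77
```

Request:
carry_out(commands=[[0.5,0,0,0,0],[0.5,0,0,0,0]])

```text
time_s: 7.65
tcp_pos: [642.4, -37.0, 162.8]
tool_rot: [-2.283, -2.152, 0.006]
wrist_force: [-1.1, 0.3, -4.2]
width: 0.763
```

```bash
python3 - <<'E'
from h import *
w=capture('scene'); cv2.imwrite('pics/s3.png',cv2.resize(w['frame'][100:300,120:360,::-1],(720,600),interpolation=cv2.INTER_CUBIC))
E
python3 plan.py 643 -37 120 86.8 4 0.5
```

```text
[642.3 -36.9 163.9] 86.63 F [-0.2  0.3 -4.8] w 0.767 t 7.7
[[0.5, -0.0, 0.02, 1.1, -0.001], [0.5, -0.0, 0.02, 1.1, -0.001], [0.5, -0.0, 0.02, 1.1, -0.001], [0.5, -0.0, 0.02, 1.1, -0.001]]
```

View pics/s3.png

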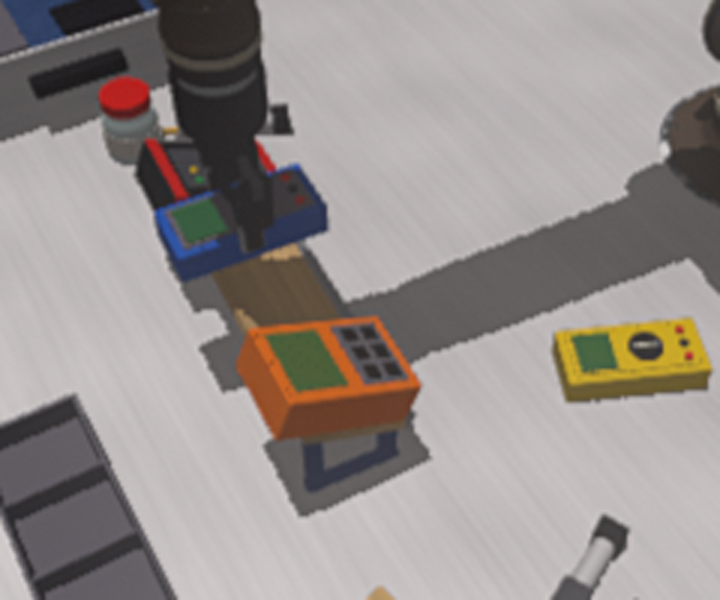

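Request:
carry_out(commands=[[0.5,0,0,2,0],[0.5,0,0,1.5,0],[0.5,0,0,0.7,0],[0.5,0,0,0.2,0],[0.5,0,0,0.2,0]], force=20)

```text
time_s: 8.2
tcp_pos: [643.7, -37.0, 120.8]
tool_rot: [2.285, 2.155, 0.001]
wrist_force: [0.5, 0.1, -4.0]
width: 0.764
```

Request:
carry_out(commands=[[0.5,0,0,0.2,0],[0.5,0,0,0.1,0],[0.5,0,0,0.1,0],[0.5,0,0,0,0]])

```text
time_s: 8.6
tcp_pos: [644.0, -37.1, 116.4]
tool_rot: [2.286, 2.155, 0.0]
wrist_force: [-0.7, 0.2, -4.3]
width: 0.769
```

Request:
carry_out(commands=[[0.5,0,0,0.1,0],[0.5,0,0,0.1,0],[0.5,0,0,0.1,0],[0.5,0,0,0,0]])

```text
time_s: 9.0
tcp_pos: [643.9, -37.1, 113.4]
tool_rot: [2.286, 2.155, 0.0]
wrist_force: [-0.3, 0.4, -4.1]
width: 0.762
```

Request:
carry_out(commands=[[0.5,0,0,0.1,0],[0.5,0,0,0.1,0],[0.5,0,0,0,0]])

```text
time_s: 9.3
tcp_pos: [643.9, -37.1, 113.0]
tool_rot: [2.285, 2.154, 0.002]
wrist_force: [-4.7, -0.6, 5.9]
width: 0.765
```

Request:
carry_out(commands=[[0.5,0,0,0.1,0],[0.5,0,0,0.1,0],[0.5,0,0,0,0]])

```text
time_s: 9.6
tcp_pos: [643.9, -37.1, 112.8]
tool_rot: [2.284, 2.154, 0.003]
wrist_force: [-8.6, 0.2, 15.1]
width: 0.763
```

Request:
carry_out(commands=[[0.5,0,0,-0.6,0],[0.5,0,0,-0.6,0],[0.5,0,-1,0,0],[0.5,0,-1,0,0],[0.5,0,-1,0,0],[0.5,0,0,0.4,0],[0.5,0,0,0.2,0],[0.5,0,0,0.2,0]])

```text
time_s: 10.4
tcp_pos: [613.9, -35.4, 113.0]
tool_rot: [-2.286, -2.155, 0.0]
wrist_force: [-2.4, 0.4, -0.7]
width: 0.765
```

Request:
carry_out(commands=[[0.5,0,0,0.2,0],[0.5,0,0,0.1,0],[0.5,0,0,0.1,0]])

```text
time_s: 10.7
tcp_pos: [613.7, -35.3, 110.4]
tool_rot: [2.286, 2.155, 0.0]
wrist_force: [-6.2, 0.6, 5.6]
width: 0.761
```

Request:
carry_out(commands=[[0.5,0,0,0.1,0],[0.5,0,0,0.1,0],[0.5,0,0,0.1,0]])

```text
time_s: 11.0
tcp_pos: [613.6, -35.3, 107.5]
tool_rot: [-2.286, -2.155, -0.0]
wrist_force: [-6.6, 0.7, 5.9]
width: 0.764
```

Request:
carry_out(commands=[[0.5,0,0,0.1,0],[0.5,0,0,0.1,0],[0.5,0,0,0.1,0],[0.5,0,0,0.1,0]])

```text
time_s: 11.4
tcp_pos: [613.0, -35.3, 103.3]
tool_rot: [-2.285, -2.155, 0.001]
wrist_force: [-10.1, 0.8, 6.7]
width: 0.763
```

Request:
carry_out(commands=[[0.5,0,0,0.1,0],[0.5,0,0,0.1,0]])

```text
time_s: 11.6
tcp_pos: [612.6, -35.2, 101.1]
tool_rot: [-2.285, -2.154, 0.002]
wrist_force: [-10.5, 1.2, 5.9]
width: 0.764
```

Request:
carry_out(commands=[[0.5,0,0,0.1,0],[0.5,0,0,0.1,0]])

```text
time_s: 11.8
tcp_pos: [612.3, -35.2, 99.0]
tool_rot: [-2.284, -2.154, 0.003]
wrist_force: [-11.2, 0.2, 7.2]
width: 0.763
```

Request:
carry_out(commands=[[0.5,0,0,0.1,0],[0.5,0,0,0.1,0]])

```text
time_s: 12.0
tcp_pos: [612.1, -35.2, 97.5]
tool_rot: [-2.284, -2.154, 0.003]
wrist_force: [-15.3, 0.8, 14.7]
width: 0.766
```

Request:
carry_out(commands=[[0.5,0,0,0.1,0],[0.5,0,0,0,0]])

```text
time_s: 12.2
tcp_pos: [612.2, -35.2, 97.5]
tool_rot: [-2.285, -2.154, 0.002]
wrist_force: [-14.8, 0.7, 15.2]
width: 0.762
```

Request:
carry_out(commands=[[0.5,0,0,-0.3,0],[0.5,0,0,-0.8,0],[0.5,0,0,-1,0],[0.5,0,1,-0.6,0],[0.5,0,1,0,0],[0.5,0,1,0,0],[0.5,0,0,0,0],[0.5,0,0,0,0]])

```text
time_s: 13.0
tcp_pos: [643.8, -37.1, 121.4]
tool_rot: [-2.285, -2.154, 0.002]
wrist_force: [-0.3, 0.7, -4.4]
width: 0.765
```

```bash
python3 - <<'E'
from h import *
w=capture('scene'); cv2.imwrite('pics/s4.png',cv2.resize(w['frame'][130:250,150:310,::-1],(640,480),interpolation=cv2.INTER_CUBIC))
E
```

```text
(no output)
```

View pics/s4.png

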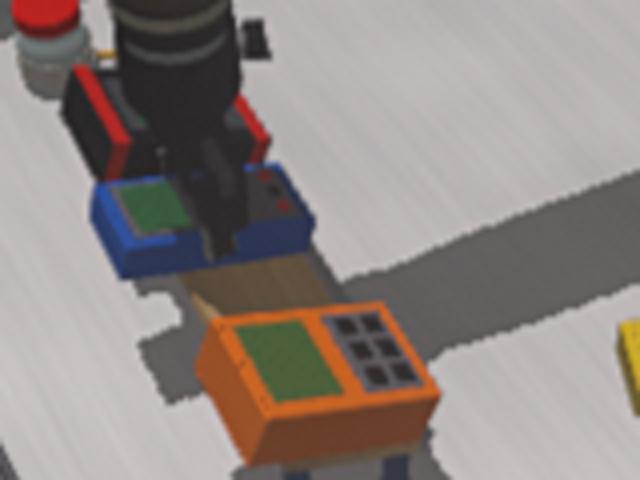

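Request:
carry_out(commands=[[0.5,0,0,0.4,0],[0.5,0,0,0.4,0],[0.5,0,0,0.3,0],[0.5,0,0,0.2,0],[0.5,0,0,0,0]])

```text
time_s: 13.55
tcp_pos: [643.6, -37.1, 108.8]
tool_rot: [-2.285, -2.155, 0.001]
wrist_force: [-0.5, 0.8, -4.8]
width: 0.764
```

Request:
carry_out(commands=[[0.5,0,0,0.1,0],[0.5,0,0,0.1,0],[0.5,0,0,0,0]])

```text
time_s: 13.85
tcp_pos: [643.9, -37.1, 107.3]
tool_rot: [-2.286, -2.155, -0.0]
wrist_force: [0.4, 0.1, -3.7]
width: 0.762
```

Request:
carry_out(commands=[[0.5,0,-0.2,0.1,0],[0.5,0,-0.2,0,0],[0.5,0,0,0,0]])

```text
time_s: 14.15
tcp_pos: [639.5, -36.8, 106.3]
tool_rot: [-2.286, -2.155, 0.0]
wrist_force: [0.4, 0.5, -4.0]
width: 0.761
```

Request:
carry_out(commands=[[0.5,0,0,0.1,0],[0.5,0,0,0.1,0],[0.5,0,0,0,0]])

```text
time_s: 14.45
tcp_pos: [639.7, -36.8, 105.7]
tool_rot: [2.285, 2.155, 0.001]
wrist_force: [-4.6, 1.1, 5.0]
width: 0.762
```

Request:
carry_out(commands=[[0.5,0,0,0.1,0],[0.5,0,0,0.1,0],[0.5,0,0,0,0]])

```text
time_s: 14.75
tcp_pos: [639.6, -36.8, 105.5]
tool_rot: [2.285, 2.154, 0.002]
wrist_force: [-10.4, 0.6, 14.2]
width: 0.766
```

Request:
carry_out(commands=[[0.5,0,-0.2,0,0],[0.5,0,-0.2,0,0],[0.5,0,0,0,0]])

```text
time_s: 15.05
tcp_pos: [638.0, -36.8, 105.0]
tool_rot: [2.283, 2.152, 0.007]
wrist_force: [0.6, -0.2, 7.5]
width: 0.77
```

Request:
carry_out(commands=[[0.5,0,-0.2,0.1,0],[0.5,0,-0.2,0.1,0],[0.5,0,0,0,0]])

```text
time_s: 15.35
tcp_pos: [634.3, -36.5, 103.0]
tool_rot: [2.282, 2.152, 0.007]
wrist_force: [2.6, -0.9, 7.2]
width: 0.766
```

Request:
carry_out(commands=[[0.5,0,-0.2,0.1,0],[0.5,0,-0.2,0.1,0],[0.5,0,0,0,0]])

```text
time_s: 15.65
tcp_pos: [633.6, -36.5, 102.6]
tool_rot: [2.278, 2.149, 0.015]
wrist_force: [9.4, 0.2, 8.2]
width: 0.769
```

```bash
python3 - <<'E'
from h import *
w=capture('scene'); t=capture('top'); s=ctrl.state(); print(s['tcp_pos'].round(1),s['wrist_force'].round(1))
a=cv2.resize(w['frame'][130:250,160:310,::-1],(600,480),interpolation=cv2.INTER_CUBIC)
cv2.imwrite('pics/s5.png',a)
E
```

```text
[633.6 -36.5 102.6] [ 8.8 -0.5  9.7]
```

View pics/s5.png

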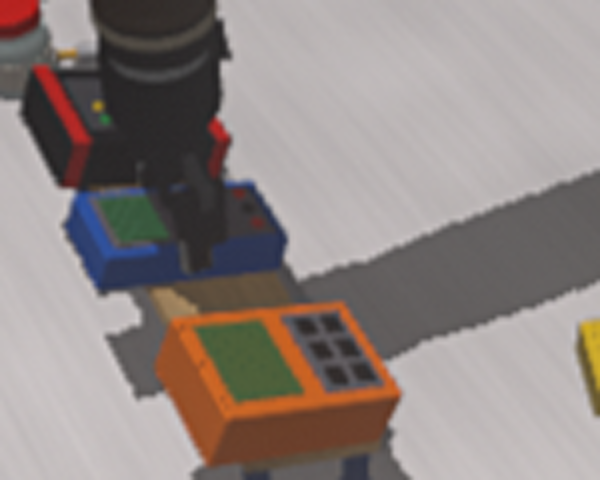

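Request:
carry_out(commands=[[0.5,0,0.1,-0.1,0],[0.5,0,0.1,-0.1,0],[1,0,0,0,0],[1,0,0,0,0],[1,0,0,0,0],[1,0,0,-1,0],[1,0,0,-2.5,0],[1,0,0,-4,0]])

```text
time_s: 16.55
tcp_pos: [628.3, -36.2, 174.1]
tool_rot: [-2.283, -2.153, 0.006]
wrist_force: [-0.4, -0.5, -0.1]
width: 1.0
```

Request:
carry_out(commands=[[0.5,0,-3,-3,0],[0,0,-5,-3,0],[0,0,-5,-2,0],[0,0,-4,0,0],[0,0,0,0,0]])

```text
time_s: 17.05
tcp_pos: [466.8, -26.7, 251.9]
tool_rot: [2.285, 2.154, 0.002]
wrist_force: [0.3, 0.3, -0.5]
width: 0.145
```

```bash
python3 - <<'E'
from h import *
s=ctrl.state(); print(s['tcp_pos'].round(1),s['wrist_force'].round(1),s['time_s'])
w=capture('wrist'); cv2.imwrite('pics/w6.png',cv2.resize(w['frame'][:,:,::-1],(800,600),interpolation=cv2.INTER_CUBIC))
np.savez('w6.npz',frame=w['frame'],mtx=w['mtx'],c=w['cam_to_world'])
E
```

```text
[466.8 -26.7 251.9] [ 0.3  0.3 -0.5] 17.05
```

View pics/w6.png

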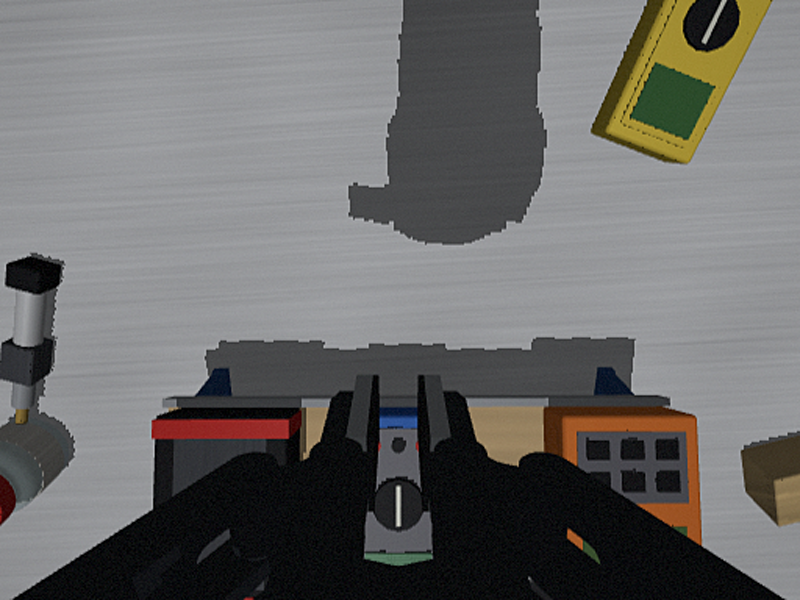

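```bash
python3 plan.py 641 28.4 175 86.8 6 0
```

```text
[469.2 -26.8 251.4] 86.63 F [ 0.5 -0.2 -0.3] w 0.056 t 17.1
[[0.0, 1.09, 2.8, 1.27, -0.0], [0.0, 1.09, 2.81, 1.27, -0.0], [0.0, 1.08, 2.81, 1.27, -0.0], [0.0, 1.08, 2.81, 1.27, -0.0], [0.0, 1.08, 2.81, 1.27, -0.0], [0.0, 1.08, 2.81, 1.27, -0.0]]
```

Request:
carry_out(commands=[[0,1.1,2.8,0.5,0],[0,1.1,2.8,1,0],[0,1.1,2.8,1.3,0],[0,1.1,2.8,1.6,0],[0,1.1,2.8,1.6,0],[0,1.1,2.8,1.6,0],[0,0,0,0,0],[0,0,0,0,0]])

```text
time_s: 17.9
tcp_pos: [642.9, 29.2, 172.0]
tool_rot: [-2.284, -2.154, 0.003]
wrist_force: [-0.8, 0.2, -0.3]
width: -0.003
```

```bash
python3 plan.py 641 28.4 104 86.8 5 0
```

```text
[642.9  29.2 172. ] 86.65 F [-0.8  0.2 -0.3] w -0.003 t 17.9
[[0.0, -0.02, -0.04, 1.36, -0.001], [0.0, -0.02, -0.04, 1.36, -0.001], [0.0, -0.02, -0.04, 1.36, -0.001], [0.0, -0.02, -0.04, 1.36, -0.001], [0.0, -0.02, -0.04, 1.36, -0.001]]
```

Request:
carry_out(commands=[[0,0,-0.2,2,0],[0,0,0,2,0],[0,0,0,1.5,0],[0,0,0,0.8,0],[0,0,0,0.4,0],[0,0,0,0,0]])

```text
time_s: 18.5
tcp_pos: [640.4, 29.0, 107.1]
tool_rot: [2.286, 2.155, 0.001]
wrist_force: [0.6, -0.4, 0.3]
width: 0.002
```

Request:
carry_out(commands=[[0,-0.5,0,0,0],[0,-0.4,0,0,0],[0,-0.3,0,0,0],[0,-0.3,0,0,0],[0,-0.3,0,0,0],[0,-0.3,0,0,0]])

```text
time_s: 19.1
tcp_pos: [639.4, 8.4, 106.7]
tool_rot: [-2.285, -2.155, -0.002]
wrist_force: [3.4, 5.1, 3.1]
width: 0.004
```

Request:
carry_out(commands=[[0,-0.3,0,0,0],[0,-0.3,0,0,0],[0,-0.3,0,0,0],[0,-0.3,0,0,0],[0,-0.3,0,0,0]])

```text
time_s: 19.6
tcp_pos: [641.5, -4.8, 108.6]
tool_rot: [2.283, 2.156, 0.013]
wrist_force: [7.1, 8.8, 3.7]
width: -0.004
```

```bash
python3 - <<'E'
from h import *
s=ctrl.state(); print(s['tcp_pos'].round(1),s['wrist_force'].round(1),s['torque'].round(2),s['time_s'])
w=capture('scene'); t=capture('top')
a=cv2.resize(w['frame'][130:250,160:300,::-1],(560,480),interpolation=cv2.INTER_CUBIC)
cv2.imwrite('pics/s7.png',a)
E
```

```text
[641.5  -4.8 108.6] [7.1 8.8 3.7] [ 1.51 -1.27  0.02] 19.6
```

View pics/s7.png

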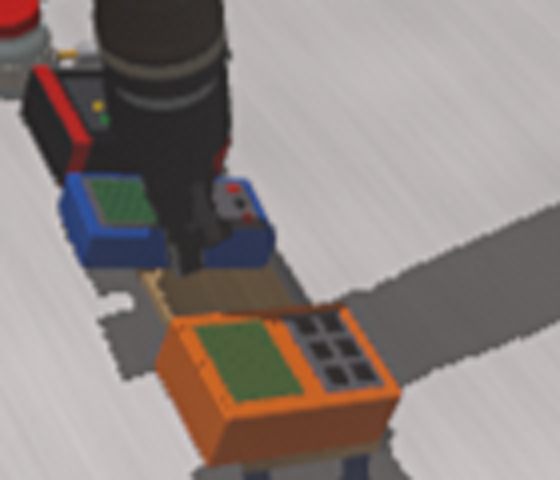

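Request:
carry_out(commands=[[0,1.5,0,0,0],[0,1.5,0,0,0],[0,0,-2,0,0],[0,0,-2,0.6,0],[0,0,0,0.8,0],[0,0,0,0,0]])

```text
time_s: 20.3
tcp_pos: [599.4, 26.3, 91.3]
tool_rot: [-2.284, -2.155, 0.003]
wrist_force: [-0.4, -0.2, 1.6]
width: -0.001
```

Request:
carry_out(commands=[[0,-0.5,0,0,0],[0,-0.4,0,0,0],[0,-0.3,0,0,0],[0,-0.3,0,0,0]])

```text
time_s: 20.7
tcp_pos: [599.7, 10.1, 92.7]
tool_rot: [2.286, 2.154, 0.0]
wrist_force: [-0.5, 0.3, 0.0]
width: 0.0
```

Request:
carry_out(commands=[[0,-0.3,0,0,0],[0,-0.3,0,0,0],[0,-0.3,0,0,0]])

```text
time_s: 21.0
tcp_pos: [598.8, 1.4, 92.6]
tool_rot: [-2.286, -2.155, -0.0]
wrist_force: [-0.6, 2.3, -1.4]
width: 0.001
```

Request:
carry_out(commands=[[0,-0.3,0,0,0],[0,-0.3,0,0,0],[0,-0.3,0,0,0]])

```text
time_s: 21.3
tcp_pos: [598.0, -7.4, 92.5]
tool_rot: [-2.285, -2.155, 0.0]
wrist_force: [-1.0, 2.6, 0.6]
width: 0.001
```

Request:
carry_out(commands=[[0,-0.3,0,0,0],[0,-0.3,0,0,0],[0,-0.2,0,0,0]])

```text
time_s: 21.6
tcp_pos: [597.6, -15.5, 92.5]
tool_rot: [-2.286, -2.155, 0.0]
wrist_force: [-0.8, 1.6, -0.8]
width: 0.001
```

```bash
cat > mk.py <<'E'
from h import *
# mask-based view of the meter's blue side in the scene camera
w=capture('scene'); s=ctrl.state(); print(s['tcp_pos'].round(1),s['wrist_force'].round(1),s['time_s'])
f=cv2.cvtColor(w['frame'],cv2.COLOR_RGB2HSV); m=((f[...,0]>100)&(f[...,0]<130)&(f[...,1]>110)&(f[...,2]>25))
m[:130]=0;m[250:]=0;m[:,:165]=0;m[:,300:]=0
print([(u,int(np.where(m[:,u])[0].max()),int(np.where(m[:,u])[0].min())) for u in range(170,240,5) if m[:,u].any()])
E
python3 mk.py
```

```text
[597.6 -15.8  92.5] [-0.5  1.3 -0.6] 21.65
[(175, 183, 172), (180, 192, 176), (185, 193, 171), (190, 193, 171), (195, 193, 171), (200, 192, 184), (205, 192, 170), (210, 192, 184), (225, 188, 188)]
```

```bash
cat > dk.py <<'E'
from h import *
Rm=(R.from_euler('z',-0.056)*R.from_euler('y',-np.radians(22))).as_matrix(); o=np.array([621.6,-20.6,85.])
def dk(c,u,v,h=0):
    return (Rm.T@(onplane(c,u,v,o+Rm[:,2]*h,Rm[:,2])-o)).round(1)
E
python3 - <<'E'
from dk import *
w=capture('scene')
print([dk(w,u,v) .tolist()for u,v in[(181,194),(190,194),(200,193),(210,193)]])
im=cv2.resize(w['frame'][130:250,160:300,::-1],(700,600),interpolation=cv2.INTER_CUBIC); cv2.imwrite('pics/s8.png',im)
s=ctrl.state(); print((Rm.T@(s['tcp_pos']-o)).round(1))
# expected pixels: module/tester inner top edges
for n,p in (('tester top',[(-50,87,46),(80,87,46)]),('tester near',[(-50,175,0),(80,175,0)]),('module top',[(-50,-87,42),(80,-87,42)])): print(n,[((proj(w,o+Rm@np.array(q))-[160,130])*5).round().tolist() for q in p])
E
```

```text
[[84.3, -14.1, -0.0], [58.5, -11.7, -0.0], [27.4, -13.0, 0.0], [-3.0, -10.2, -0.0]]
[-19.4   3.5  16. ]
tester top [[423.0, 367.0], [206.0, 386.0]]
tester near [[469.0, 545.0], [250.0, 579.0]]
module top [[289.0, 171.0], [84.0, 175.0]]
```

View pics/s8.png

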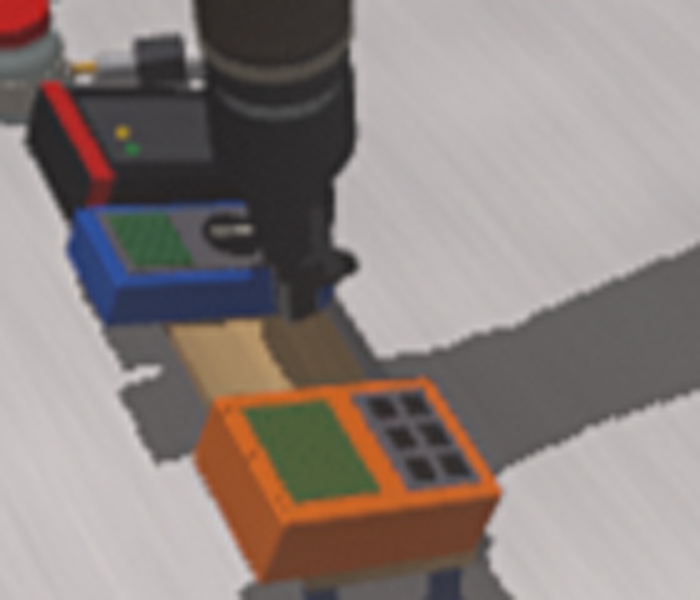

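Request:
carry_out(commands=[[0,0.6,0,0,0],[0,0,1,-0.4,0],[0,0,1,-0.4,0],[0,-0.3,0,0,0],[0,-0.3,0,0,0],[0,-0.2,0,0,0]])

```text
time_s: 22.3
tcp_pos: [617.6, -18.1, 100.6]
tool_rot: [-2.285, -2.155, -0.002]
wrist_force: [0.8, 2.9, -0.7]
width: 0.001
```

Request:
carry_out(commands=[[0,-0.2,0,0,0],[0,-0.2,0,0,0],[0,0,0,0,0]])

```text
time_s: 22.6
tcp_pos: [617.4, -22.5, 100.7]
tool_rot: [-2.286, -2.155, -0.001]
wrist_force: [1.1, 2.7, 0.5]
width: 0.001
```

Request:
carry_out(commands=[[0,-0.2,0,0,0],[0,-0.1,0,0,0],[0,0,0,0,0]])

```text
time_s: 22.9
tcp_pos: [617.2, -25.7, 100.6]
tool_rot: [-2.286, -2.155, 0.0]
wrist_force: [2.0, 2.0, 0.2]
width: 0.001
```

Request:
carry_out(commands=[[0,-0.1,0,0,0],[0,-0.1,0,0,0],[0,0,0,0,0]])

```text
time_s: 23.2
tcp_pos: [617.0, -27.6, 100.5]
tool_rot: [-2.286, -2.155, 0.0]
wrist_force: [1.3, 4.0, 0.6]
width: -0.003
```

Request:
carry_out(commands=[[0,-0.1,0,0,0],[0,-0.1,0,0,0],[0,0,0,0,0]])

```text
time_s: 23.5
tcp_pos: [617.1, -27.9, 100.6]
tool_rot: [-2.283, -2.155, -0.004]
wrist_force: [2.1, 10.1, 1.1]
width: -0.001
```

Request:
carry_out(commands=[[0,-0.1,0,0,0],[0,0,0,0,0]])

```text
time_s: 23.7
tcp_pos: [617.2, -28.4, 100.7]
tool_rot: [-2.282, -2.155, -0.006]
wrist_force: [2.4, 11.7, 0.3]
width: 0.001
```

Request:
carry_out(commands=[[0,0.8,0,0,0],[0,0.3,2,-0.8,0],[0,0,2,-0.8,0],[0,0,1,-0.4,0],[0,-0.3,0,0,0],[0,-0.3,0,0,0],[0,0,0,0,0]])

```text
time_s: 24.4
tcp_pos: [666.1, -29.3, 120.1]
tool_rot: [-2.286, -2.154, 0.002]
wrist_force: [-0.2, 0.0, -0.3]
width: 0.002
```

```bash
python3 - <<'E'
from dk import *
s=ctrl.state(); print((Rm.T@(s['tcp_pos']-o)).round(1),s['wrist_force'].round(1),s['time_s'])
E
```

```text
[54.8 -6.2 15.7] [-0.2  0.  -0.3] 24.4
```

Request:
carry_out(commands=[[0,-0.1,0,0,0],[0,-0.1,0,0,0]])

```text
time_s: 24.6
tcp_pos: [666.5, -30.6, 120.6]
tool_rot: [-2.286, -2.155, 0.001]
wrist_force: [0.5, 0.2, -0.9]
width: 0.001
```

Request:
carry_out(commands=[[0,-0.1,0,0,0],[0,-0.1,0,0,0]])

```text
time_s: 24.8
tcp_pos: [666.6, -31.3, 120.7]
tool_rot: [-2.284, -2.155, -0.002]
wrist_force: [-1.4, 8.4, 0.7]
width: -0.002
```

```bash
python3 - <<'E'
from dk import *
s=ctrl.state(); print((Rm.T@(s['tcp_pos']-o)).round(1),s['wrist_force'].round(1),s['time_s'])
E
```

```text
[55.6 -8.2 16. ] [-1.4  8.4  0.7] 24.8
```

Request:
carry_out(commands=[[0,0.8,0,0,0],[0,0.3,-2.5,0,0],[0,0,-2.5,1,0],[0,0,-2.7,1.2,0],[0,0,0,0.8,0],[0,-0.4,0,0,0],[0,-0.3,0,0,0],[0,0,0,0,0]])

```text
time_s: 25.6
tcp_pos: [591.6, -24.5, 91.2]
tool_rot: [2.285, 2.154, 0.001]
wrist_force: [0.3, -0.2, -1.0]
width: -0.0
```

Request:
carry_out(commands=[[0,-0.1,0,0,0],[0,-0.1,0,0,0]])

```text
time_s: 25.8
tcp_pos: [590.8, -26.1, 90.8]
tool_rot: [2.286, 2.155, 0.001]
wrist_force: [0.0, 0.0, -0.2]
width: 0.002
```

```bash
python3 - <<'E'
from dk import *
s=ctrl.state(); print((Rm.T@(s['tcp_pos']-o)).round(1),s['wrist_force'].round(1),s['time_s'])
E
```

```text
[-26.   -7.2  16.8] [ 0.   0.  -0.2] 25.8
```

Request:
carry_out(commands=[[0,-0.1,0,0,0],[0,0,0,0,0]])

```text
time_s: 26.0
tcp_pos: [590.6, -26.5, 90.7]
tool_rot: [-2.285, -2.155, -0.002]
wrist_force: [1.6, 2.6, -0.1]
width: 0.01
```

Request:
carry_out(commands=[[0,-0.1,0,0,0],[0,0,0,0,0]])

```text
time_s: 26.2
tcp_pos: [590.6, -26.6, 90.8]
tool_rot: [-2.284, -2.155, -0.004]
wrist_force: [1.7, 5.7, -1.0]
width: 0.002
```

```bash
python3 - <<'E'
from dk import *
s=ctrl.state(); print((Rm.T@(s['tcp_pos']-o)).round(1),s['wrist_force'].round(1),s['time_s'])
E
```

```text
[-26.2  -7.8  16.8] [ 1.7  5.7 -1. ] 26.2
```

Request:
carry_out(commands=[[0,0.8,0,0,0],[0,0.4,0,-3,0],[0,0,0,-4,0],[0,0,0,-3,0],[0,-1.5,3,0,0],[0,-1.5,4,0,0],[0,-1.5,4,0,0],[0,-1,3,0,0]])

```text
time_s: 27.0
tcp_pos: [728.7, -80.2, 190.1]
tool_rot: [2.286, 2.154, -0.002]
wrist_force: [-0.4, -0.5, -0.5]
width: 0.0
```

```bash
python3 plan.py 732 -80 112 86.8 4 0
```

```text
[728.7 -80.2 190.1] 86.59 F [-0.4 -0.5 -0.5] w 0.0 t 27.0
[[0.0, 0.01, 0.08, 1.95, -0.001], [0.0, 0.01, 0.08, 1.95, -0.001], [0.0, 0.01, 0.08, 1.95, -0.001], [0.0, 0.01, 0.08, 1.95, -0.001]]
```

Request:
carry_out(commands=[[0,0,0.3,1.5,0],[0,0,0.2,2.5,0],[0,0,0,2.2,0],[0,0,0,1.2,0],[0,0,0,0.4,0],[0,0,0,0,0]])

```text
time_s: 27.6
tcp_pos: [731.7, -79.1, 112.5]
tool_rot: [-2.285, -2.155, 0.001]
wrist_force: [1.0, -0.7, 0.3]
width: 0.0
```

Request:
carry_out(commands=[[0,0,-0.3,0,0],[0,0,-0.3,0,0],[0,0,-0.3,0,0],[0,0,0,0,0]])

```text
time_s: 28.0
tcp_pos: [723.1, -78.9, 113.5]
tool_rot: [2.285, 2.155, 0.001]
wrist_force: [0.4, -0.5, 0.5]
width: 0.004
```

Request:
carry_out(commands=[[0,0,-0.3,0,0],[0,0,-0.2,0,0],[0,0,0,0,0]])

```text
time_s: 28.3
tcp_pos: [718.0, -78.6, 112.7]
tool_rot: [-2.286, -2.155, 0.0]
wrist_force: [0.2, 0.1, -0.2]
width: 0.002
```

Request:
carry_out(commands=[[0,0,-0.2,0,0],[0,0,-0.2,0,0]])

```text
time_s: 28.5
tcp_pos: [714.2, -78.3, 112.5]
tool_rot: [-2.286, -2.155, 0.0]
wrist_force: [-0.5, -0.7, 0.0]
width: -0.001
```

Request:
carry_out(commands=[[0,0,-0.2,0,0],[0,0,-0.1,0,0]])

```text
time_s: 28.7
tcp_pos: [711.9, -78.0, 112.8]
tool_rot: [2.285, 2.155, 0.002]
wrist_force: [4.7, 0.6, -0.0]
width: -0.001
```

Request:
carry_out(commands=[[0,0,-0.1,0,0],[0,0,-0.1,0,0]])

```text
time_s: 28.9
tcp_pos: [711.4, -77.8, 113.6]
tool_rot: [2.283, 2.153, 0.006]
wrist_force: [8.1, 0.5, 1.7]
width: -0.001
```

Request:
carry_out(commands=[[0,0,-0.1,0,0],[0,0,-0.1,0,0],[0,0,0,0,0]])

```text
time_s: 29.2
tcp_pos: [711.0, -77.7, 114.7]
tool_rot: [2.281, 2.152, 0.01]
wrist_force: [10.4, 0.4, 1.4]
width: -0.001
```

Request:
carry_out(commands=[[0,0,0.6,0,0],[0,0,1.5,0,0],[0,0,0.5,-2,0],[0,0,0,-4,0],[0,2,-1,-4,0],[0,5,-4,-2,0],[0,5,-5,0,0],[0,4,-5,0,0]])

```text
time_s: 30.0
tcp_pos: [625.6, 52.1, 227.5]
tool_rot: [2.286, 2.155, 0.0]
wrist_force: [1.1, 1.6, 0.8]
width: 0.003
```

Request:
carry_out(commands=[[0,0,-5,0,0],[0,0,-5,0,0],[0,0,-3,0,0],[0,0,0,0,0]])

```text
time_s: 30.4
tcp_pos: [492.8, 58.6, 228.4]
tool_rot: [-2.284, -2.156, 0.001]
wrist_force: [-0.0, -0.4, 0.0]
width: -0.001
```

```bash
python3 - <<'E'
from dk import *
s=ctrl.state(); print(s['tcp_pos'].round(1),s['wrist_force'].round(1),s['time_s'])
w=capture('wrist'); t=capture('top')
cv2.imwrite('pics/w9.png',cv2.resize(np.hstack([w['frame'][160:384,0:300,::-1]]),(800,597),interpolation=cv2.INTER_CUBIC))
cv2.imwrite('pics/t9.png',cv2.resize(t['frame'][120:210,190:360,::-1],(800,424),interpolation=cv2.INTER_CUBIC))
E
```

```text
[492.8  58.6 228.4] [-0.  -0.4  0. ] 30.4
```

View pics/w9.png

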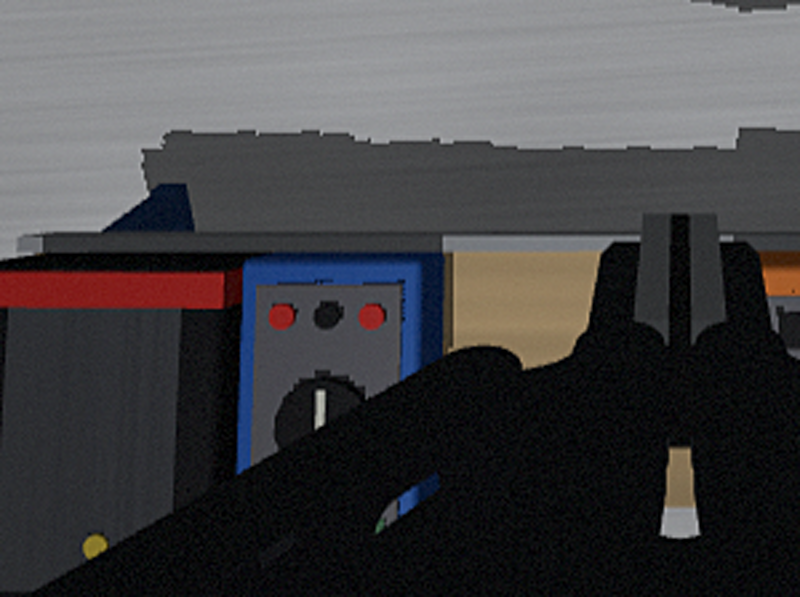

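Request:
carry_out(commands=[[0,0,-5,0,0],[0,0,-5,0,0],[0,0,-5,0,0],[0,0,-4,0,0],[0,0,0,0,0]])

```text
time_s: 31.0
tcp_pos: [304.5, 69.6, 228.1]
tool_rot: [-2.285, -2.156, 0.0]
wrist_force: [0.8, 0.0, 0.2]
width: -0.0
```

```bash
python3 - <<'E'
from dk import *
t=capture('top'); a=cv2.cvtColor(cv2.imread('pics/top0.png'),cv2.COLOR_BGR2GRAY).astype(np.float32); b=cv2.cvtColor(t['frame'],cv2.COLOR_RGB2GRAY).astype(np.float32)
B=cv2.createHanningWindow
for n,(x0,y0,x1,y1) in {'module':(308,136,348,192),'tester':(208,130,248,184),'jar':(376,150,416,190),'woodblock':(125,130,183,165),'yellow':(178,236,228,298)}.items():
    p,q=a[y0:y1,x0:x1],b[y0:y1,x0:x1]; M=np.eye(2,3,dtype=np.float32)
    cc,M=cv2.findTransformECC(p,q,M,cv2.MOTION_EUCLIDEAN,(3,200,1e-6)); ctr=np.array([(x1-x0)/2,(y1-y0)/2]); 
    print(n,round(cc,3),'shift px',(M[:,:2]@ctr+M[:,2]-ctr).round(2),'rot deg',round(np.degrees(np.arctan2(M[1,0],M[0,0])),2))
cv2.imwrite('pics/t10.png',cv2.resize(t['frame'][120:210,200:360,::-1],(800,450),interpolation=cv2.INTER_CUBIC))
E
```

```text
module 0.949 shift px [0.1  0.24] rot deg 0.47
tester 0.999 shift px [0.02 0.02] rot deg -0.01
jar 1.0 shift px [-0.  0.] rot deg -0.03
woodblock 1.0 shift px [-0.03  0.01] rot deg -0.01Traceback (most recent call last):
  File "<stdin>", line 6, in <module>
cv2.error: OpenCV(4.12.0) /io/opencv/modules/video/src/ecc.cpp:589: error: (-7:Iterations do not converge) The algorithm stopped before its convergence. The correlation is going to be minimized. Images may be uncorrelated or non-overlapped in function 'findTransformECC'
```

```bash
python3 - <<'E'
from dk import *
t=capture('top'); a=cv2.cvtColor(cv2.imread('pics/top0.png'),cv2.COLOR_BGR2GRAY).astype(np.float32); b=cv2.cvtColor(t['frame'],cv2.COLOR_RGB2GRAY).astype(np.float32)
x0,y0,x1,y1=316,138,348,192
p,q=a[y0:y1,x0:x1],b[y0:y1,x0:x1]
cc,M=cv2.findTransformECC(p,q,np.eye(2,3,dtype=np.float32),cv2.MOTION_EUCLIDEAN,(3,200,1e-6)); ctr=np.array([16,27.])
print(round(cc,4),(M[:,:2]@ctr+M[:,2]-ctr).round(2),round(np.degrees(np.arctan2(M[1,0],M[0,0])),2))
print('yellow diff',np.abs(a-b)[245:290,190:220].mean().round(1))
cv2.imwrite('pics/t10.png',cv2.resize(t['frame'][120:210,200:360,::-1],(800,450),interpolation=cv2.INTER_CUBIC))
E
```

```text
0.9889 [0.1  0.26] 0.16
yellow diff 52.3
```

View pics/t10.png

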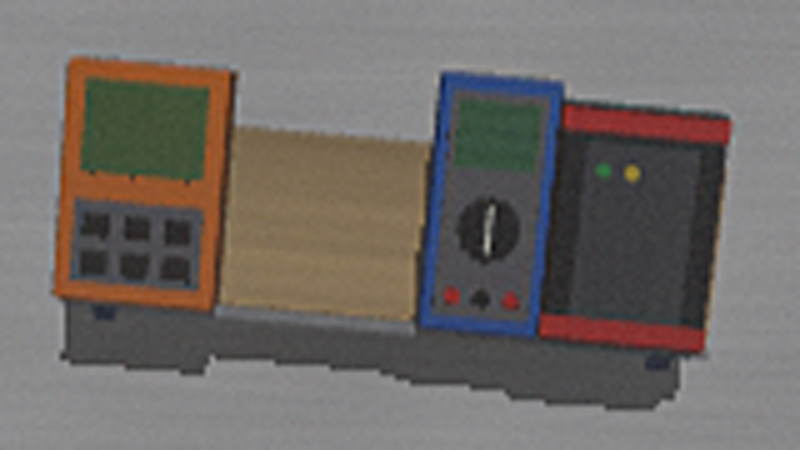

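```bash
python3 -c "
from h import *
print(ctrl.sign_off(), ctrl.state()['time_s'])"
```

```text
the job is handed in; nothing more can be done
the job is handed in; nothing more can be done
```

The blue multimeter is on the sloped rest, face up with its display uphill. It lies against the steel ledge and flush with the interface module. The job was handed in with the robot clear, at about 31 s on the robot clock.

**How it went**
- I gripped the meter across its width. My first grip was off-centre and too low, so I gripped it again.
- The tool can only point straight down, so I tilted the meter to the slope by pressing it on the high edge of the deck. I then set it down, slid it to the ledge and let go.
- Closed fingers pushed it sideways to the module. The first push turned it about 5°, which I corrected by pushing nearer the lower end. A last push from the top end seated it on the ledge.
- Pushes peaked at about 12 N against the module and 10 N towards the ledge. The largest wrist force I read was about 20 N.

**Last checks**
- **Side against the module:** touching the meter's side at three points showed firm contact, in line to about 0.5 mm. The final overhead picture shows no gap.
- **Ledge:** the close-up and overhead pictures show the lower end against the ledge.
- **Module:** it shifted about 0.3 pixel with 0.16° of turn in the overhead picture, under 1 mm, so it may have been nudged very slightly.
- **Other things:** the tester, jar and wooden block had not moved. The injectors and screwdriver were not compared.

**Disagreed or failed**
- The scene camera's positions were 10–20 mm off those from the overhead camera. I relied on the overhead camera, which agreed with the wrist camera to about 1 mm on the meter.
- The check on the yellow look-alike failed, most likely because the arm was in view over it. The arm never touched it.

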